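# Rebuild the bearing arbor after inspection

## Task

Put the inspected parts back on the upright arbor in this order from the bottom: the large bearing, the aluminium spacer sleeve, the small bearing, and last the steel cap with its closed end up. The bearing seat below them is tight, so press the stack down until it stops, with the large bearing fully home on the stand's steel shoulder, without forcing it any harder once it is home, and leave everything standing free on the arbor.

Things in the scene. Friction and masses are not known exactly. Their poses are not given: they have to be found in the camera images.
- stand: Arbor on a stand, fixed. Origin: centre of its underside, on the bench, z up. Grey round foot 110 mm wide, 8 mm thick; on it a dark steel shoulder 66 mm wide, top at z 20 mm; from it an upright bright shaft: 22 mm thick up to z 52, 16 mm from z 55, tapering from z 78 to a 9 mm wide tip at z 87. Over 80 N between large bearing and stand counts as forcing.
- collar (a joint): Tight brass collar, 38 mm wide, around the shaft's foot. 0: stands 6 mm proud of the shoulder; 0.006: pressed flush with it. Starts at 0 to 0.0015. The first part over the shaft lands on it. It carries the stack without sinking, slides down at about 10 N (weight of the stack included) and stays down; once flush, the stack rests on the shoulder.
- bearing_large: Large ball bearing with black seals, lying flat: 62 mm outside, 25 mm bore, 17 mm high, 0.2 kg. Both faces are alike. Origin: centre of the underside, z along the axis, up. Goes first (lowest). Fully home its underside is 20 mm above the stand's underside.
- spacer: Plain bright aluminium spacer sleeve standing on end: 40 mm outside, 26 mm bore, 20 mm high, 0.06 kg. Origin: centre of the underside, z up. Goes second, on the large bearing.
- bearing_small: Small ball bearing with black seals, lying flat: 47 mm outside, 20 mm bore, 14 mm high, 0.1 kg. Origin: centre of the underside, z up. Goes third, on the spacer; it fits only the thin upper part of the shaft.
- cap: Steel end cap (from above a plain disc) standing with its closed flat end up: 36 mm outside, 25 mm high, blind bore from below 20 mm wide, 18 mm deep, 0.08 kg. Origin: centre of the underside, z up. Goes last, over the shaft's tip onto the small bearing. Its top ends 96 mm above the bench when all is home, up to 6 mm higher before; press the stack down there.
Not all that is in view belongs to the job. Leave any brown look-alike of the bearing_large alone.

How it is judged:
By the outcome, as a careful person would: the job done as asked, in the order asked, and still so for the second after the job is handed in, with the robot touching nothing.
It also fails if it takes over 102 s, if anything falls off the work surface, if the arm or the gripper's body presses on something with over 40 N, if the wrist force passes 120 N, or if a joint passes its speed limit or range.

## Robot

A 6-joint arm with a two-finger parallel gripper is mounted at the origin on the work surface. World frame = base frame: x ahead of the robot, y to its left, z up, the work surface at z = 0. Lengths are in mm, angles in rad, forces in N, time in s.
With the tool pointing down it reaches from about 375 to 900 mm from the base axis. Payload 3.1 kg.
Tool frame: the origin (TCP) lies at the very end of the fingers, on their centre line; the grasp point (between the pads) lies 19 mm behind it; z points along the fingers, y is the line along which they close (so a half turn about z gives the same grasp; the last joint's range is limited). The gripper opens to 85 mm and grips with 20 to 120 N. Pads are 22 mm wide; open, the fingers measure 114 mm over their backs; the gripper's body (76 mm by 85 mm) begins 54 mm behind the grasp point. The pads swing forward as they close: fully open they stand 13 mm farther back than shut.
Start: joints at [1.145, 0.527, 1.433, -0, 1.181, -0.178], TCP at [153.254, 605.896, 205.31] pointing down, gripper open.
Joint ranges: [-3.08, 3.08], [-0.75, 2.2], [0.22, 2.44], [-1.43, 4.57], [0, 2.65], [-2.85, 2.85]. Speed limits (rad/s): [2.79, 2.79, 3.14, 3.14, 3.14, 3.14].

## Interface

Orientations are given as a unit quaternion [x, y, z, w].
In Python, from bench import ctrl gives the robot as it stands. The module is installed in compiled form; this text tells all that it offers.
- The arm moves only by the shell command python3 -m pendant 'ROWS' [FORCE]. ROWS is a JSON object of lists of equal length, an entry for each row: "gripper": the opening, from 0 (shut) to 1 (fully open); "travel": the shift along the tool's x, y, z in cm, a list of three; "roll": the turn about the tool's z in degrees. In form: {"gripper": [gripper, ...], "travel": [[x, y, z], ...], "roll": [roll, ...]}. A call has 1 to 20 rows; each row is the pose to reach, as a shift and turn from the pose commanded when the call began, along the tool's axes at that moment; what a row does not reach only later rows make up. A row lasts 1/10 s, in which the tool goes at most 50 mm and 8.59 degrees, less where a joint would pass 70% of its speed; a pose out of reach is approached as far as the arm can. A call with a gripper value outside its range is refused whole. The fingers move at their own pace and stop on an object; FORCE is the grip in N (left out, the last holds). Time passes only in rows, so rows that repeat a pose let the fingers close. It gives the time, the measured TCP pose, the force, the opening and the grip force at its end, in the units of the state.
- ctrl.get_state(): the state, without advancing time (a new reading comes with each control period).
- ctrl.capture(name): name is "scene" or "top" or "wrist"; returns a dict with "img" (384x512x3 uint8, red, green, blue), "mtx" (3x3 intrinsics, pixels), "R" (3x3) and "t" (3): a world point X has camera coordinates R X + t; the wrist camera has in their place "mount" (4x4, takes a point from camera to tool coordinates, whose origin is the TCP and whose axes are the flange's). Camera axes: x right, y down, z forward; pixel columns grow to the right and rows downward; lengths in mm; the calibration is good to about 2 mm. The wrist camera is an equidistant fisheye: a pixel r from the principal point sees the ray r / f radians off the axis. A picture is of the moment at which its call begins: read the wrist's pose just before it. There is no depth.
- ctrl.hand_in(): hands the job in; it is judged then, once.
The state is a dict: "time": time; "joints": joint angles; "qvel": joint speeds; "joint_efforts": joint torques, N m; "tcp_pos": TCP position; "eef_rot": TCP orientation; "wrist_force": force on the tool from outside, world axes, zero at the start; "moment": the same for the moment, N m; "gripper_width": finger opening in mm; "grip_force": force on a finger pad.
Only numpy, scipy, OpenCV 4.12 (cv2) and the standard library are available. Lean on these libraries where they do the work, as an engineer would, in place of code of your own. Each camera call takes 0.05 s, during which the arm holds its last target. There are 200 camera calls.

## Working session

There is one attempt and no reset: what is moved stays moved. The work goes in short steps, Python scripts to look and compute and a shell command to move; the robot and the scene stay as the last step left them, time stands still between calls to the robot, and variables do not carry over. Pictures are saved under pics/ and viewed, at most 14 in all, crops included, and the job is handed in when it is done.

```bash
mkdir -p pics
cat > h.py <<'E'
import numpy as np, cv2
from bench import ctrl
def cap(n,f=None):
    s=ctrl.get_state(); c=ctrl.capture(n)
    if f: cv2.imwrite('pics/'+f,cv2.cvtColor(c['img'],cv2.COLOR_RGB2BGR))
    return s,c
E
python3 - <<'E'
from h import *
s,c=cap('scene','s0.png');s,d=cap('top','t0.png');s,w=cap('wrist','w0.png')
a=np.vstack([np.hstack([c['img'],d['img']])]);
cv2.imwrite('pics/st0.png',cv2.cvtColor(cv2.resize(a,(800,300),interpolation=cv2.INTER_AREA),cv2.COLOR_RGB2BGR))
for k in s: print(k,s[k])
for x in(c,d): print(x['mtx'],x['R'],x['t'])
print(w['mtx'],w['mount'])
np.savez('cal.npz',cm=c['mtx'],cR=c['R'],ct=c['t'],dm=d['mtx'],dR=d['R'],dt=d['t'])
E
```

```text
time 0.1
joints [ 1.14449902e+00  5.28379445e-01  1.43376918e+00 -3.46796046e-05
  1.18139107e+00 -1.78477922e-01]
qvel [ 0.00125793 -0.0010808  -0.00265256  0.0006996  -0.00186588 -0.00067947]
joint_efforts [ 7.41456893e-05 -4.43303132e+01 -1.78586268e+01 -2.14876322e-04
  3.88804619e-03 -2.26092629e-05]
tcp_pos [152.98525513 605.27636467 204.42926812]
eef_rot [ 1.23586254e-01  9.92333356e-01 -9.34127048e-04 -2.74607555e-04]
wrist_force [-0.22746209  0.64053389  1.29964298]
moment [-0.00373157 -0.0091001   0.01294903]
grip_force 0.0
gripper_width 85.30774081909479
[[407.63750444   0.         250.29972653]
 [  0.         407.63750444 188.28794474]
 [  0.           0.           1.        ]] [[-0.55907099  0.8290326  -0.01202401]
 [ 0.55721526  0.36494889 -0.74587094]
 [-0.61396318 -0.42369476 -0.66598196]] [ 220.46569115 -209.28445626 1215.60338042]
[[354.07212943   0.         249.12764572]
 [  0.         354.07212943 189.96420123]
 [  0.           0.           1.        ]] [[-0.01455915 -0.99972487 -0.01839059]
 [-0.99832066  0.01556517 -0.05579954]
 [ 0.05607044  0.01754731 -0.99827261]] [ 25.72721956 435.8909737  725.39244154]
[[297.31863964   0.         255.59001696]
 [  0.         297.31863964 190.68810637]
 [  0.           0.           1.        ]] [[ 8.36877962e-05 -9.51634811e-01 -3.07231475e-01  7.88510342e+01]
 [ 9.99998704e-01  5.73567672e-04 -1.50420551e-03 -9.78526689e-02]
 [ 1.60767236e-03 -3.07230951e-01  9.51633626e-01 -1.67910734e+02]
 [ 0.00000000e+00  0.00000000e+00  0.00000000e+00  1.00000000e+00]]
```

View pics/s0.png

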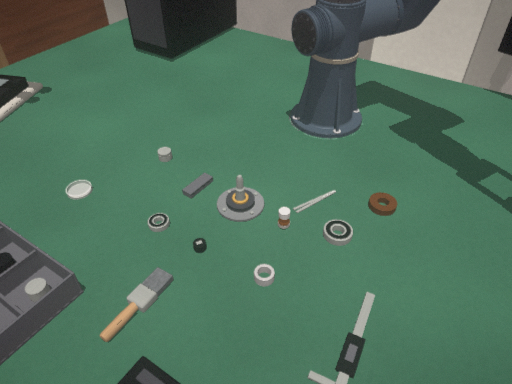

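View pics/t0.png

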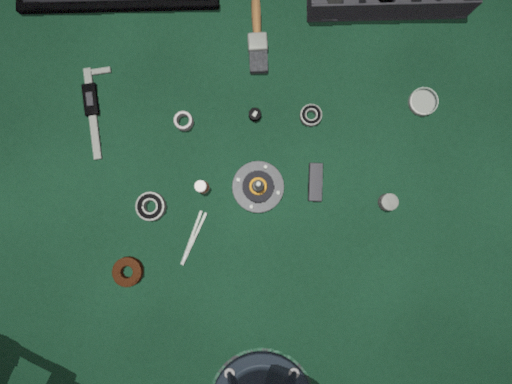

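Candidates (scene / top pixel):
- **Large bearing:** grey and black ring at (338,232) / (150,206). The brown look-alike is at (382,203) / (127,271), to be left alone.
- **Small bearing:** (158,222) / (311,115).
- **Spacer:** (264,274) / (183,121). Other rings are the dish at (78,190) / (424,101).
- **Cap:** (165,154) / (390,202). Other discs are the bottle at (284,217) / (201,187), the black knob at (199,244) / (255,115) and the disc in the tray at (35,287).

Next I'll triangulate and check with a crop.

```bash
cat >> h.py <<'E'
K=np.load('cal.npz') 
def P(m,R,t): return m@np.hstack([R,t.reshape(3,1)])
PS=P(K['cm'],K['cR'],K['ct']);PT=P(K['dm'],K['dR'],K['dt'])
def ell(img,u,v,win=30):
    hsv=cv2.cvtColor(img,cv2.COLOR_RGB2HSV)
    green=((hsv[...,0]>60)&(hsv[...,0]<95)&(hsv[...,1]>90))
    m=(~green).astype(np.uint8)*255
    cs,_=cv2.findContours(m,cv2.RETR_EXTERNAL,cv2.CHAIN_APPROX_NONE)
    cs=[c for c in cs if len(c)>8 and cv2.pointPolygonTest(c,(float(u),float(v)),True)>-4]
    c=max(cs,key=cv2.contourArea); return c
def plane(m,R,t,uv,z):
    d=R.T@np.linalg.solve(m,[*uv,1]); o=-R.T@t; return o+d*(z-o[2])/d[2]
E
python3 - <<'E'
from h import *
S=cv2.imread('pics/s0.png')[...,::-1].copy();T=cv2.imread('pics/t0.png')[...,::-1].copy()
obs={'large':((338,232),(150,206),17),'spacer':((264,274),(183,121),20),'small':((158,222),(311,115),14),'cap':((165,154),(390,202),25),'stand':((241,203),(258,187),8),'brown':((382,203),(127,271),17)}
crops=[]
for n,(a,b,h) in obs.items():
    ca,cb=ell(S,*a),ell(T,*b)
    ba,bb=cv2.boundingRect(ca),cv2.boundingRect(cb)
    pa,pb=[np.array([x[0]+(x[2]-1)/2,x[1]+(x[3]-1)/2]) for x in(ba,bb)]
    X=cv2.triangulatePoints(PS,PT,pa,pb).ravel();X=X[:3]/X[3]
    print(n,ba,bb,'tri',X.round(1),'plane',plane(K['dm'],K['dR'],K['dt'],pb,h*.7).round(1),'size top',np.round(np.array(bb[2:])*(725-h)/354,1))
    for I,p in((S,a),(T,b)):
        u,v=p; crops.append(cv2.resize(I[v-25:v+25,u-25:u+25],(190,190),interpolation=cv2.INTER_CUBIC))
g=np.vstack([np.hstack(crops[0:4]),np.hstack(crops[4:8]),np.hstack(crops[8:12])])
cv2.imwrite('pics/crop0.png',g[...,::-1])
E
```

```text
large (318, 208, 37, 39) (133, 190, 34, 32) tri [406.5 224.8  24.1] plane [407.  228.   11.9] size top [68. 64.]
spacer (252, 254, 25, 33) (172, 110, 22, 22) tri [582.1 157.1  22.3] plane [585.1 157.6  14. ] size top [43.8 43.8]
small (147, 212, 24, 23) (298, 103, 26, 27) tri [ 591.2 -112.3    4. ] plane [ 590.6 -112.5    9.8] size top [52.2 54.2]
cap (156, 145, 17, 19) (375, 192, 26, 20) tri [ 407.3 -264.6   14.8] plane [ 407.8 -264.4   17.5] size top [51.4 39.5]
stand (213, 174, 57, 51) (231, 160, 55, 54) tri [441.1   3.2  17.7] plane [443.6   0.5   5.6] size top [111.4 109.4]
brown (367, 191, 31, 26) (111, 255, 34, 33) tri [270.8 275.9   9.9] plane [272.1 273.6  11.9] size top [68. 66.]
```

View pics/crop0.png

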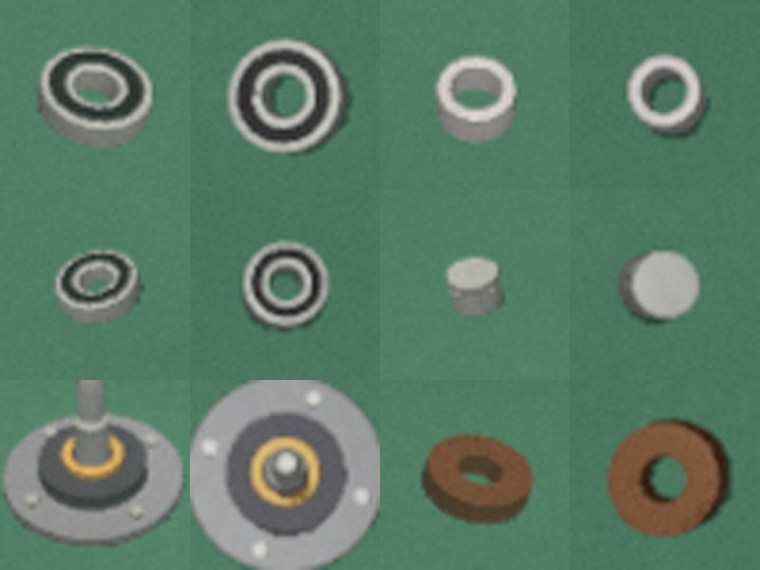

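View pics/w0.png

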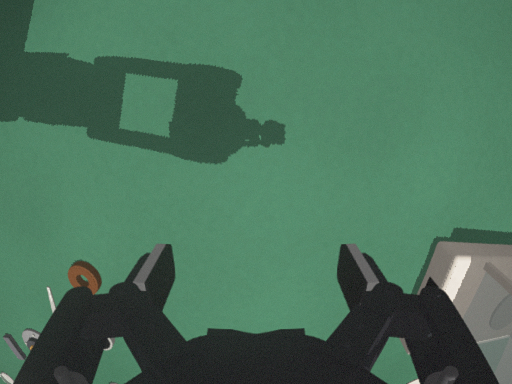

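The crops confirm the choices. The large bearing is grey with a black seal, and the look-alike is plain brown. The spacer is an open bright ring, the small bearing has a seal ring, and the cap is a plain disc. The wrist view shows the brown ring at (84,277) and the fingers at u≈160 and 350. First I'll measure the stand with the wrist camera from two places.

```bash
python3 -m pendant '{"gripper":[1,1,1,1,1,1,1,1,1,1,1,1,1,1,1,1,1,1],"travel":[[-48,-51,5.5],[-48,-51,5.5],[-48,-51,5.5],[-48,-51,5.5],[-48,-51,5.5],[-48,-51,5.5],[-48,-51,5.5],[-48,-51,5.5],[-48,-51,5.5],[-48,-51,5.5],[-48,-51,5.5],[-48,-51,5.5],[-48,-51,5.5],[-48,-51,5.5],[-48,-51,5.5],[-48,-51,5.5],[-48,-51,5.5],[-48,-51,5.5]],"roll":[0,0,0,0,0,0,0,0,0,0,0,0,0,0,0,0,0,0]}' 40
cat >> h.py <<'E'
from scipy.spatial.transform import Rotation as Ro
def ray(s,c,uv):
    m=c['mtx'];x=(uv[0]-m[0,2])/m[0,0];y=(uv[1]-m[1,2])/m[1,1];r=np.hypot(x,y)+1e-12
    d=np.array([x/r*np.sin(r),y/r*np.sin(r),np.cos(r)]);M=np.array(c['mount']);R=Ro.from_quat(s['eef_rot']).as_matrix()
    return R@M[:3,3]+np.array(s['tcp_pos']),R@M[:3,:3]@d
def onz(s,c,uv,z):
    o,d=ray(s,c,uv);return o+d*(z-o[2])/d[2]
def proj(s,c,X):
    M=np.linalg.inv(np.array(c['mount']));R=Ro.from_quat(s['eef_rot']).as_matrix()
    p=M[:3,:3]@(R.T@(np.array(X)-s['tcp_pos']))+M[:3,3];q=np.hypot(p[0],p[1]);a=np.arctan2(q,p[2]);m=c['mtx']
    return np.array([m[0,2]+m[0,0]*a*p[0]/q,m[1,2]+m[1,1]*a*p[1]/q])
def meet(rs):
    A=sum(np.eye(3)-np.outer(d,d) for o,d in rs);b=sum((np.eye(3)-np.outer(d,d))@o for o,d in rs)
    return np.linalg.solve(A,b)
def save(f,s,c):
    import pickle; pickle.dump((s,c),open(f,'wb'))
def load(f):
    import pickle; return pickle.load(open(f,'rb'))
def delta(s,X):
    "tool-axes shift in cm from measured TCP to X"
    return (Ro.from_quat(s['eef_rot']).as_matrix().T@(np.array(X)-s['tcp_pos'])/10).round(2)
E
python3 - <<'E'
from h import *
s,c=cap('wrist','w1.png');save('w1.pkl',s,c)
print(s['tcp_pos'],s['eef_rot'],s['joints'],s['time'])
print(proj(s,c,[442,2,20]),proj(s,c,[442,2,87]))
E
```

```text
time: 1.95
tcp_pos: [492.3, -4.8, 150.3]
eef_rot: [0.123, 0.992, 0.0, -0.001]
wrist_force: [0.2, 0.3, 0.9]
gripper_width: 85.7
grip_force: 0.0
[492.29137635  -4.76909493 150.27599003] [ 1.22642949e-01  9.92450628e-01  1.64081938e-04 -6.57134914e-04] [-2.37226726e-01  4.33470847e-01  1.81656526e+00  2.26170846e-04
  8.92899680e-01 -1.56225996e+00] 1.95
[250.46770336 126.26961207] [248.89185504 134.31914233]
```

View pics/w1.png

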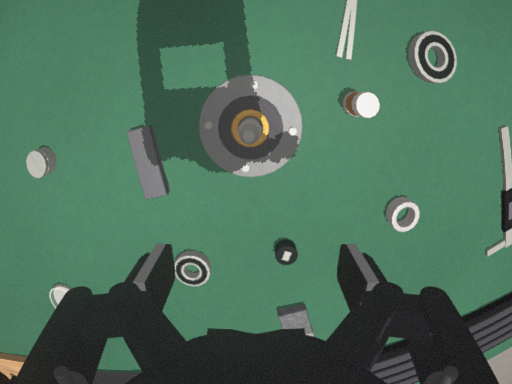

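The wrist view shows the stand foot at (250,126), the large bearing at (432,57), the spacer at (402,214), the small bearing at (192,269) and the cap at (40,163). I'll take the second wrist place closer in, then measure by fitting circles.

```bash
python3 -m pendant '{"gripper":[1,1,1,1,1],"travel":[[5,-1,0],[7,-1.5,0],[7,-1.5,0],[7,-1.5,0],[7,-1.5,0]],"roll":[0,0,0,0,0]}'
cat >> h.py <<'E'
from scipy.optimize import least_squares
def circ(p):
    f=lambda q:np.hypot(p[:,0]-q[0],p[:,1]-q[1])-q[2]
    q=least_squares(f,[*p.mean(0)[:2],20],loss='soft_l1',f_scale=.7).x; return q,np.abs(f(q)).mean()
def sil(img,uv):
    hsv=cv2.cvtColor(cv2.GaussianBlur(img,(3,3),0),cv2.COLOR_RGB2HSV)
    m=(~((hsv[...,0]>55)&(hsv[...,0]<100)&(hsv[...,1]>100))).astype(np.uint8)
    cs,_=cv2.findContours(m,cv2.RETR_EXTERNAL,cv2.CHAIN_APPROX_NONE)
    cs=[c for c in cs if len(c)>20 and cv2.pointPolygonTest(c,(float(uv[0]),float(uv[1])),True)>-5]
    return max(cs,key=cv2.contourArea)[:,0] if cs else None
def circ_at(s,c,uv,z):
    k=sil(c['img'],uv)
    if k is None: return None
    q,e=circ(np.array([onz(s,c,p,z) for p in k])); return q.round(1),round(e,2)
E
python3 - <<'E'
from h import *
s,c=cap('wrist','w2.png');save('w2.pkl',s,c)
guess={'foot':([442,2],8),'large':([407,226],17),'spacer':([584,157],20),'small':([591,-112],14),'cap':([407,-264],25)}
print(s['tcp_pos'])
for f in('w1.pkl','w2.pkl'):
    s,c=load(f)
    for n,(g,h) in guess.items():
        uv=proj(s,c,[*g,h]); print(f,n,uv.round(),circ_at(s,c,uv,h))
    # tip: bright pixels around shaft
E
```

```text
time: 2.5
tcp_pos: [423.8, -3.6, 150.8]
eef_rot: [0.123, 0.992, -0.0, 0.001]
wrist_force: [0.1, 0.2, 0.3]
gripper_width: 85.7
grip_force: 0.0
[423.77834855  -3.61159711 150.8131749 ]
w1.pkl foot [251. 125.] (array([643.5, -33. , 425.9]), np.float64(85.04))
w1.pkl large [437.  58.] (array([636.9, -31.6, 413.5]), np.float64(82.57))
w1.pkl spacer [406. 217.] (array([634.7, -31.2, 409.4]), np.float64(81.75))
w1.pkl small [191. 270.] (array([639.1, -32.1, 417.7]), np.float64(83.4))
w1.pkl cap [ 36. 163.] (array([631. , -30.4, 402.6]), np.float64(80.38))
w2.pkl foot [265. 186.] (array([599.5, -42. , 426.9]), np.float64(84.5))
w2.pkl large [445. 116.] (array([592.2, -40.3, 414.5]), np.float64(82.05))
w2.pkl spacer [406. 263.] (array([589.7, -39.7, 410.4]), np.float64(81.24))
w2.pkl small [208. 310.] (array([594.6, -40.9, 418.7]), np.float64(82.87))
w2.pkl cap [ 55. 214.] (array([585.7, -38.8, 403.5]), np.float64(79.88))
```

View pics/w2.png

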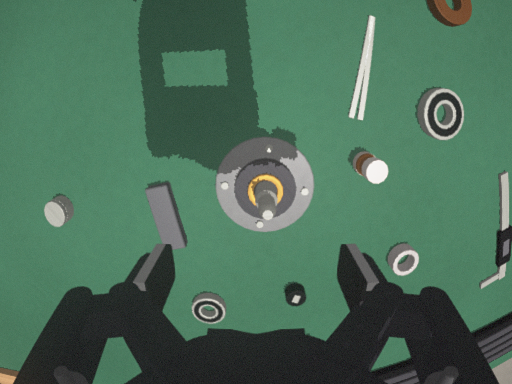

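The stand shows clearly at (265,186), shaft tip at (267,213). The green mask failed under the vignetting and shadow, so I'm switching to a ratio mask.

```bash
cat >> h.py <<'E'
def sil(img,uv,win=75):
    b=cv2.GaussianBlur(img,(3,3),0).astype(float)
    m=((b[...,1]-b[...,0])<0.28*b[...,1]).astype(np.uint8)
    z=np.zeros_like(m);u,v=int(uv[0]),int(uv[1]);a=slice(max(v-win,0),v+win),slice(max(u-win,0),u+win);z[a]=m[a]
    cs,_=cv2.findContours(z,cv2.RETR_EXTERNAL,cv2.CHAIN_APPROX_NONE)
    cs=[c for c in cs if len(c)>20 and cv2.pointPolygonTest(c,(float(uv[0]),float(uv[1])),True)>-8]
    return max(cs,key=cv2.contourArea)[:,0] if cs else None
def brass(img,uv,win=40):
    b=cv2.GaussianBlur(img,(3,3),0).astype(float);m=((b[...,0]>1.6*b[...,2])&(b[...,0]>b[...,1]*1.1)).astype(np.uint8)
    z=np.zeros_like(m);u,v=int(uv[0]),int(uv[1]);a=slice(v-win,v+win),slice(u-win,u+win);z[a]=m[a]
    p=np.argwhere(z)[:,::-1]; return cv2.convexHull(p.astype(np.int32))[:,0]
E
cat > m.py <<'E'
from h import *
s,c=load('w1.pkl');b=c['img'][60,300];print(b)
guess={'foot':([442,2],8),'large':([407,226],17),'spacer':([584,157],20),'small':([591,-112],14),'cap':([407,-264],25)}
for f in('w1.pkl','w2.pkl'):
    s,c=load(f)
    for n,(g,h) in guess.items():
        uv=proj(s,c,[*g,h]); print(f,n,uv.round(),circ_at(s,c,uv,h))
    uv=proj(s,c,[442,2,25]);k=brass(c['img'],uv);q,e=circ(np.array([onz(s,c,p,26) for p in k]));print('collar',q.round(1),round(e,2))
E
python3 m.py
```

```text
[ 84 137 106]
w1.pkl foot [251. 125.] (array([442.9,   1.1,  54.7]), np.float64(0.28))
w1.pkl large [437.  58.] (array([405.3, 221.7,  33.6]), np.float64(1.44))
w1.pkl spacer [406. 217.] (array([579.8, 152.1,  23.9]), np.float64(1.78))
w1.pkl small [191. 270.] (array([ 645.2, -156.5,   86.1]), np.float64(21.44))
w1.pkl cap [ 36. 163.] (array([ 407.5, -257. ,   24.5]), np.float64(3.1))
collar [442.9   1.2  18.5] 0.1
w2.pkl foot [265. 186.] (array([442.2,   1.2,  54.9]), np.float64(0.33))
w2.pkl large [445. 116.] (array([403.7, 221.6,  33.7]), np.float64(1.48))
w2.pkl spacer [406. 263.] (array([577.6, 152.5,  25.3]), np.float64(2.36))
w2.pkl small [208. 310.] (array([ 587.7, -110.4,   26.8]), np.float64(1.58))
w2.pkl cap [ 55. 214.] (array([ 405.2, -256.8,   24.8]), np.float64(2.94))
collar [441.8   1.3  18.5] 0.12
```

Foot and collar agree at (442.5, 1.2): radii 54.8 and 18.5, against 55 and 19. Next I'll hover over the large bearing.

```bash
python3 -m pendant '{"gripper":[1,1,1,1,1,1,1,1,1],"travel":[[2,5,0.5],[3.5,10,1],[5,15,2],[6.5,19,3],[7.2,21.4,3],[7.2,21.4,3],[7.2,21.4,3],[7.2,21.4,3],[7.2,21.4,3]],"roll":[0,0,0,0,0,0,0,0,0]}'
cat > m2.py <<'E'
import sys
from h import *
f,x,y,h,R=sys.argv[1],*map(float,sys.argv[2:6])
s,c=cap('wrist',f+'.png');save(f+'.pkl',s,c);print(s['tcp_pos'],s['time'])
uv=proj(s,c,[x,y,h]);print(uv.round());k=sil(c['img'],uv,95);print(cv2.boundingRect(k))
# silhouette on top plane, keep points near radius R
pts=np.array([onz(s,c,p,h) for p in k]);q,e=circ(pts);print(q.round(1),round(e,2))
f=lambda g:np.hypot(pts[:,0]-g[0],pts[:,1]-g[1])-R
g=least_squares(f,q[:2],loss='cauchy',f_scale=.4).x;print('fixedR',g.round(1),np.median(abs(f(g))).round(2))
print('delta',delta(s,[*g,0]))
E
python3 m2.py w3 404 222 17 31
```

```text
time: 3.45
tcp_pos: [405.2, 220.4, 120.4]
eef_rot: [0.125, 0.992, -0.0, 0.0]
wrist_force: [-0.1, -0.6, -0.6]
gripper_width: 85.7
grip_force: 0.0
[405.15084894 220.44717962 120.43613718] 3.45
[257. 180.]
(230, 145, 66, 66)
[403.7 227.2  31.5] 0.51
fixedR [404.2 227. ] 0.4
delta [ 0.26  0.62 12.04]
```

View pics/w3.png

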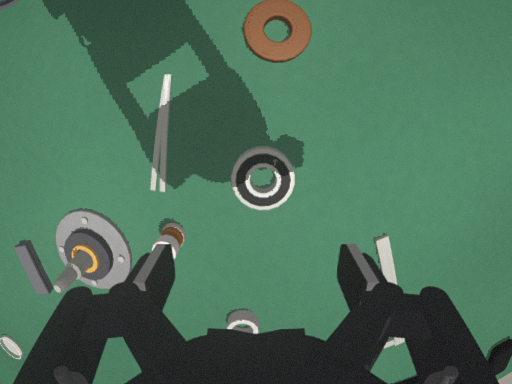

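The large bearing is at (263,178) between the fingers and the brown ring is clear at (278,30). I'll descend partway and look again, which gives the second view for height.

```bash
python3 -m pendant '{"gripper":[1,1,1,1],"travel":[[0.2,0.5,3],[0.25,0.6,6],[0.25,0.6,6],[0.25,0.6,6]],"roll":[0,0,0,0]}'
python3 m2.py w4 404 227 17 31
cat > ht.py <<'E'
import sys
from h import *
# hole/ring height: triangulate leftmost/rightmost silhouette points (tangent edges along baseline) in two views
a,b,x,y,h=sys.argv[1],sys.argv[2],*map(float,sys.argv[3:6])
C=[]
for f in(a,b):
    s,c=load(f+'.pkl');k=sil(c['img'],proj(s,c,[x,y,h]),95)
    C.append((s,c,k))
for z in(0,5,10,h-4,h,h+4,h+8):
    print(z,*[circ(np.array([onz(s,c,p,z) for p in k]))[0].round(1) for s,c,k in C])
E
python3 ht.py w3 w4 404 227 17
```

```text
time: 3.9
tcp_pos: [403.7, 227.2, 60.4]
eef_rot: [0.124, 0.992, -0.0, -0.001]
wrist_force: [-0.7, -0.1, -0.1]
gripper_width: 85.3
grip_force: 0.0
[403.6771082 227.2284949  60.3615996] 3.9
[256. 205.]
(216, 161, 81, 81)
[403.3 227.5  31.5] 0.63
fixedR [404.  227.3] 0.41
delta [-0.04  0.02  6.04]
0 [408.4 226.4  33.4] [409.4 225.9  34. ]
5 [407.  226.6  32.9] [407.6 226.4  33.3]
10 [405.6 226.8  32.3] [405.8 226.8  32.5]
13.0 [404.8 227.   31.9] [404.7 227.1  32.1]
17.0 [403.7 227.2  31.5] [403.3 227.5  31.5]
21.0 [402.6 227.3  31. ] [401.8 227.8  30.9]
25.0 [401.5 227.5  30.5] [400.4 228.2  30.3]
```

Both views agree at (404, 227.3), with equal radii at z=17, so the top is at 17 mm as stated. I'll descend and grip.

```bash
python3 -m pendant '{"gripper":[1,1,1,1,0.3,0.3,0.3,0.3,0.3,0.3],"travel":[[0,0,2.5],[0,0,4.5],[0,0,5.9],[0,0,5.9],[0,0,5.9],[0,0,5.9],[0,0,5.9],[0,0,5.9],[0,0,5.9],[0,0,5.9]],"roll":[0,0,0,0,0,0,0,0,0,0]}' 60
```

```text
time: 4.95
tcp_pos: [403.8, 228.0, 1.5]
eef_rot: [0.124, 0.992, 0.0, 0.0]
wrist_force: [-0.4, 0.2, -0.3]
gripper_width: 25.9
grip_force: 0.0
```

Run:
```python
from h import *
s,c=cap('wrist','w5.png')
```

```text
(no output)
```

View pics/w5.png

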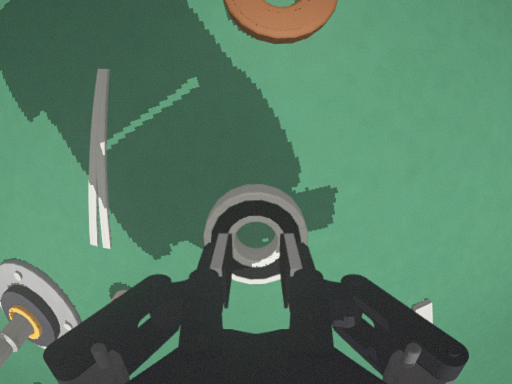

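The gripper reached its commanded 0.3 freely, and the fingers appear above the bearing at (256,233). I'll check from the scene camera how high the tips really are.

Run:
```python
from h import *
s,c=cap('scene','s1.png')
for X in([404,227,0],[404,227,17],[404,227,36],[404,227,1.5]): p=PS@[*X,1];print(X,(p[:2]/p[2]).round(1))
u,v=338,232
I=c['img'][v-75:v+45,u-80:u+80];cv2.imwrite('pics/s1c.png',cv2.resize(I,(800,600),interpolation=cv2.INTER_CUBIC)[...,::-1])
```

```text
[404, 227, 0] [335.8 234.4]
[404, 227, 17] [336.8 229. ]
[404, 227, 36] [338.  222.8]
[404, 227, 1.5] [335.9 234. ]
```

View pics/s1c.png

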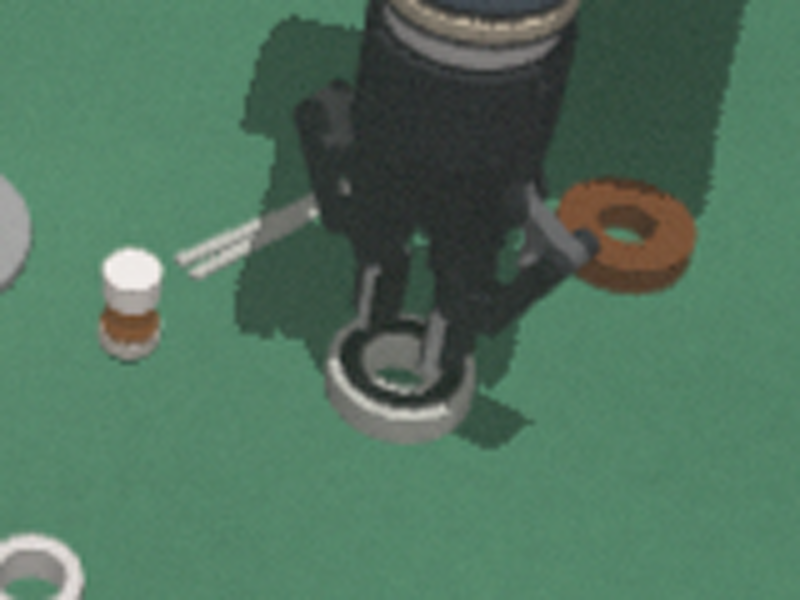

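The tips sit at about z≈20–23 (scene ≈ (338,227)) while the TCP reads 1.5. So the real tips are about 20 mm behind the reported TCP. I'll open and go lower, watching the force.

```bash
python3 -m pendant '{"gripper":[1,1,1,1,1,1,1,1,1,1],"travel":[[0,0,0],[0,0,0],[0,0,0],[0,0,0],[0,0,0.5],[0,0,1],[0,0,1.5],[0,0,1.8],[0,0,1.8],[0,0,1.8]],"roll":[0,0,0,0,0,0,0,0,0,0]}' 60
python3 -m pendant '{"gripper":[1,1,1],"travel":[[0,0,0.2],[0,0,0.4],[0,0,0.4]],"roll":[0,0,0]}'
```

```text
time: 6.05
tcp_pos: [403.6, 227.9, -16.9]
eef_rot: [0.124, 0.992, -0.0, -0.0]
wrist_force: [0.2, -0.0, -0.8]
gripper_width: 85.6
grip_force: 0.0
time: 6.35
tcp_pos: [403.7, 227.9, -20.8]
eef_rot: [0.124, 0.992, -0.0, -0.0]
wrist_force: [0.2, -0.4, 0.3]
gripper_width: 85.3
grip_force: 0.0
```

```bash
python3 -m pendant '{"gripper":[0.6,0.6,0.6,0.6,0.6,0.6],"travel":[[0,0,0],[0,0,0],[0,0,0],[0,0,0],[0,0,0],[0,0,0]],"roll":[0,0,0,0,0,0]}' 60
python3 - <<'E'
from h import *
s,c=cap('wrist','w6.png');save('w6.pkl',s,c)
E
```

```text
time: 6.95
tcp_pos: [403.8, 227.9, -19.5]
eef_rot: [0.123, 0.992, 0.0, 0.0]
wrist_force: [-1.7, -0.5, 10.5]
gripper_width: 58.7
grip_force: 61.6
```

View pics/w6.png

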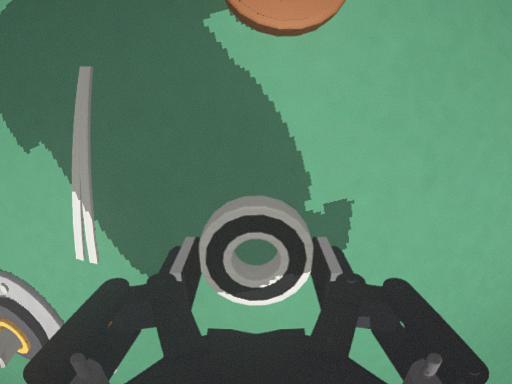

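Run:
```python
from h import *
s,c=load('w6.pkl');b=cv2.GaussianBlur(c['img'],(3,3),0).astype(float)
# bore hole: green-ish/bright inside seal; seal outer edge = dark ring
g=c['img'].max(2);uv=(256,250)
m=((g<60).astype(np.uint8));m[:205]=0;m[295:]=0;m[:,:203]=0;m[:,310:]=0
cs,_=cv2.findContours(m,cv2.RETR_EXTERNAL,cv2.CHAIN_APPROX_NONE);k=max(cs,key=cv2.contourArea)[:,0]
print(cv2.boundingRect(k))
for z in(14,17,20):
    q,e=circ(np.array([onz(s,c,p,z) for p in k]));print(z,q.round(1),e.round(2),'tool',delta(s,[q[0],q[1],z]))
```

```text
(206, 216, 100, 79)
14 [403.9 226.7  22.8] 3.3 tool [-0.04 -0.11 -3.35]
17 [402.2 227.1  22.3] 3.23 tool [ 0.13 -0.11 -3.65]
20 [400.4 227.6  21.8] 3.15 tool [ 0.31 -0.11 -3.95]
```

The bearing is gripped (61 N) and centred, and the tips just touch the bench, so they lie about 19.5 mm behind the reported TCP. I'll lift it and carry it over the arbor.

```bash
python3 -m pendant '{"gripper":[0.6,0.6,0.6,0.6,0.6,0.6,0.6,0.6,0.6,0.6,0.6,0.6,0.6,0.6,0.6,0.6,0.6],"travel":[[0,0,-1],[0,0,-4],[0,0,-8],[0,0,-11],[-1,-2,-11.5],[-2,-5,-11.5],[-3.2,-8,-11.5],[-4.4,-11,-11.5],[-5.6,-14,-11.5],[-7,-17,-11.5],[-8.2,-19.5,-11.5],[-9.3,-21.03,-11.5],[-9.3,-21.03,-11.5],[-9.3,-21.03,-11.5],[-9.3,-21.03,-11.5],[-9.3,-21.03,-11.5],[-9.3,-21.03,-11.5]],"roll":[0,0,0,0,0,0,0,0,0,0,0,0,0,0,0,0,0]}'
python3 - <<'E'
from h import *
s,c=cap('wrist','w7.png');save('w7.pkl',s,c);s,d=cap('scene','s2.png')
print(s['tcp_pos'],delta(s,[442.5,1.2,s['tcp_pos'][2]]))
I=d['img'][110:230,180:300]
a=cv2.resize(c['img'],(480,360));b=cv2.resize(I,(320,360),interpolation=cv2.INTER_CUBIC)
cv2.imwrite('pics/v7.png',np.hstack([a,b])[...,::-1])
E
```

```text
time: 8.7
tcp_pos: [441.8, 2.1, 94.3]
eef_rot: [0.123, 0.992, 0.0, -0.0]
wrist_force: [-0.1, 0.6, -2.5]
gripper_width: 58.6
grip_force: 65.1
[441.93556275   1.97786769  94.31786068] [-0.07 -0.06 -0.  ]
```

View pics/v7.png

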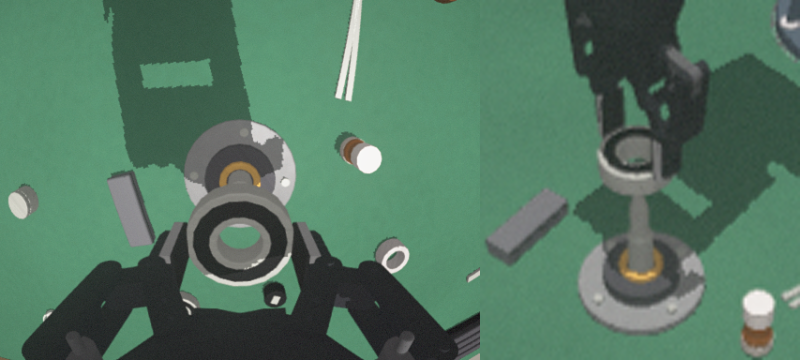

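The bearing hangs level just over the shaft tip. I'll lower it in stages.

```bash
python3 -m pendant '{"gripper":[0.6,0.6,0.6,0.6,0.6,0.6],"travel":[[-0.05,-0.06,0.5],[-0.05,-0.06,1.5],[-0.05,-0.06,2.5],[-0.05,-0.06,3.5],[-0.05,-0.06,4],[-0.05,-0.06,4]],"roll":[0,0,0,0,0,0]}'
python3 -m pendant '{"gripper":[0.6,0.6,0.6,0.6,0.6],"travel":[[0,0,0.8],[0,0,1.6],[0,0,2.4],[0,0,3],[0,0,3]],"roll":[0,0,0,0,0]}'
python3 - <<'E'
from h import *
s=ctrl.get_state();print(s['tcp_pos'],s['wrist_force'],s['moment'],delta(s,[442.5,1.2,0]))
E
```

```text
time: 9.4
tcp_pos: [441.8, 0.7, 53.2]
eef_rot: [0.124, 0.992, 0.0, -0.001]
wrist_force: [-0.4, -0.4, -1.0]
gripper_width: 58.2
grip_force: 65.0
time: 9.9
tcp_pos: [442.0, 0.6, 23.4]
eef_rot: [0.124, 0.992, 0.0, -0.001]
wrist_force: [-0.2, -0.1, -1.0]
gripper_width: 58.4
grip_force: 65.1
[442.04972105   0.63301491  23.4166659 ] [-0.22059849 -0.11535999 -1.01498678] [-0.01347386 -0.02664947 -0.00445619] [-0.03  0.07  2.34]
```

```bash
python3 -m pendant '{"gripper":[0.6,0.6,0.6,0.6],"travel":[[0,0.03,0.6],[0,0.03,1.2],[0,0.03,1.6],[0,0.03,1.6]],"roll":[0,0,0,0]}'
python3 -m pendant '{"gripper":[0.6,0.6],"travel":[[0,0,0.1],[0,0,0.2]],"roll":[0,0]}'
```

```text
time: 10.3
tcp_pos: [442.5, 0.8, 7.8]
eef_rot: [0.124, 0.992, 0.0, -0.0]
wrist_force: [0.1, 0.7, -1.1]
gripper_width: 58.4
grip_force: 65.0
time: 10.5
tcp_pos: [442.7, 0.9, 6.4]
eef_rot: [0.124, 0.992, 0.0, 0.0]
wrist_force: [-0.6, 0.4, -1.7]
gripper_width: 58.7
grip_force: 65.1
```

```bash
python3 -m pendant '{"gripper":[0.6,0.6,0.6],"travel":[[0,0,0.1],[0,0,0.2],[0,0,0.2]],"roll":[0,0,0]}'
python3 -m pendant '{"gripper":[1,1,1,1,1,1,1,1,1,1],"travel":[[0,0,0],[0,0,0],[0,0,0],[0,0,0],[0,0,-2],[0,0,-6],[0,0,-10],[0,0,-14],[0,0,-14.5],[0,0,-14.5]],"roll":[0,0,0,0,0,0,0,0,0,0]}'
python3 - <<'E'
from h import *
s,c=cap('wrist','w8.png');save('w8.pkl',s,c)
for h in(37,43):
    k=sil(c['img'],proj(s,c,[442.5,1.2,h]),40); 
d=c['img'].max(2)
for g in([575,155],[590,-111],[407,-260]): print(proj(s,c,[*g,20]).round())
print(s['tcp_pos'],'spacer',delta(s,[582,155,150]))
E
```

```text
time: 10.8
tcp_pos: [442.7, 0.8, 5.0]
eef_rot: [0.124, 0.992, -0.0, 0.0]
wrist_force: [-1.0, 0.4, 5.3]
gripper_width: 58.4
grip_force: 65.9
time: 11.8
tcp_pos: [443.5, 0.7, 150.5]
eef_rot: [0.124, 0.992, -0.0, 0.002]
wrist_force: [0.0, -0.5, 0.1]
gripper_width: 85.3
grip_force: 0.0
[402. 245.]
[200. 302.]
[ 51. 198.]
[443.50939383   0.65357028 150.45014346] spacer [-9.64 18.36  0.08]
```

View pics/w8.png

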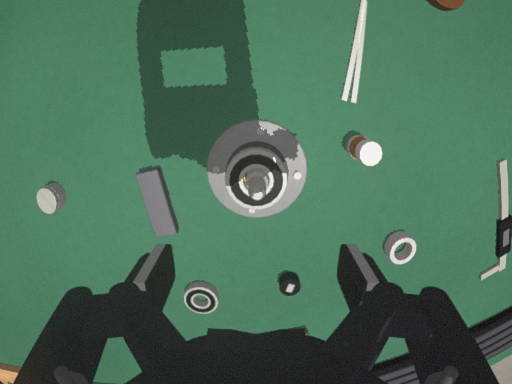

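The large bearing is on the shaft at (257,178), touched down at about 6 N. Next is the spacer.

```bash
python3 -m pendant '{"gripper":[1,1,1,1,1,1,1,1,1],"travel":[[-2,4,0],[-4,8,0],[-6,12,1],[-8,16,2.5],[-9.6,18.4,3.5],[-9.6,18.4,4],[-9.6,18.4,4],[-9.6,18.4,4],[-9.6,18.4,4]],"roll":[0,0,0,0,0,0,0,0,0]}'
python3 m2.py w9 583 156 20 20
```

```text
time: 12.75
tcp_pos: [579.9, 154.7, 109.1]
eef_rot: [0.124, 0.992, -0.0, -0.001]
wrist_force: [-0.3, 0.2, 0.5]
gripper_width: 85.5
grip_force: 0.0
[579.86297987 154.69774984 109.10795854] 12.75
[258. 189.]
(238, 164, 45, 48)
[582.6 157.3  21.2] 0.8
fixedR [584.3 157. ] 0.43
delta [-0.39  0.34 10.91]
```

```bash
python3 -m pendant '{"gripper":[1,1,1,1],"travel":[[-0.3,0.3,3],[-0.35,0.3,5],[-0.35,0.3,5],[-0.35,0.3,5]],"roll":[0,0,0,0]}'
python3 m2.py w10 584 157 20 20;python3 ht.py w9 w10 584 157 20
```

```text
time: 13.2
tcp_pos: [584.9, 157.2, 59.8]
eef_rot: [0.124, 0.992, -0.0, -0.0]
wrist_force: [0.1, -0.5, -0.0]
gripper_width: 85.1
grip_force: 0.0
[584.94007221 157.21581681  59.82508001] 13.2
[256. 205.]
(229, 173, 54, 57)
[582.3 157.7  21.2] 0.87
fixedR [584.  157.2] 0.42
delta [ 0.09 -0.03  5.98]
0 [588.8 156.   22.8] [589.4 155.9  23.2]
5 [587.2 156.3  22.4] [587.6 156.3  22.7]
10 [585.7 156.6  22. ] [585.8 156.8  22.2]
16.0 [583.9 157.   21.5] [583.7 157.3  21.6]
20.0 [582.6 157.3  21.2] [582.3 157.7  21.2]
24.0 [581.4 157.6  20.8] [580.9 158.   20.8]
28.0 [580.2 157.8  20.5] [579.4 158.4  20.3]
```

The spacer is at (584, 157.2) with its top at 20 (radii equal there). Gripping it.

```bash
python3 -m pendant '{"gripper":[1,1,1,1,1,1,0.35,0.35,0.35,0.35,0.35,0.35,0.35],"travel":[[0.05,0,2],[0.09,0,4],[0.09,0,6],[0.09,0,7],[0.09,0,7.3],[0.09,0,7.3],[0.09,0,7.3],[0.09,0,7.3],[0.09,0,7.3],[0.09,0,7.3],[0.09,0,7.3],[0.09,0,7.3],[0.09,0,7.3]],"roll":[0,0,0,0,0,0,0,0,0,0,0,0,0]}' 50
python3 - <<'E'
from h import *
s=ctrl.get_state();print(s['tcp_pos'],delta(s,[442.5,1.2,0]),delta(s,[584,157.2,0]))
E
```

```text
time: 14.55
tcp_pos: [584.7, 158.0, -12.6]
eef_rot: [0.124, 0.992, 0.0, 0.001]
wrist_force: [-0.8, 0.4, 6.1]
gripper_width: 36.7
grip_force: 49.8
[584.71897138 158.00966244 -12.62493174] [  9.94 -18.69  -1.28] [ 0.05 -0.1  -1.26]
```

```bash
python3 -m pendant '{"gripper":[0.35,0.35,0.35,0.35,0.35,0.35,0.35,0.35,0.35,0.35,0.35,0.35,0.35,0.35,0.35,0.35],"travel":[[0,0,-1],[0,0,-4],[0,0,-8],[0,0,-11],[1,-2,-11],[2.5,-5,-11],[4,-8,-11],[5.5,-11,-11],[7,-14,-11],[8.5,-16.5,-11],[9.5,-18.2,-11],[9.89,-18.69,-11],[9.89,-18.69,-11],[9.89,-18.69,-11],[9.89,-18.69,-11],[9.89,-18.69,-11]],"roll":[0,0,0,0,0,0,0,0,0,0,0,0,0,0,0,0]}'
python3 - <<'E'
from h import *
s,c=cap('wrist','w11.png');print(s['tcp_pos'],delta(s,[442.5,1.2,0]),s['gripper_width'])
E
```

```text
time: 16.15
tcp_pos: [443.2, 1.5, 96.3]
eef_rot: [0.123, 0.992, -0.0, 0.0]
wrist_force: [-0.7, 0.0, -1.5]
gripper_width: 36.5
grip_force: 50.3
[443.19987802   1.46743166  96.31880935] [ 0.07 -0.04  9.63] 36.52136628590907
```

```bash
python3 -m pendant '{"gripper":[0.35,0.35,0.35,0.35,0.35,0.35],"travel":[[0.02,-0.03,0.8],[0.02,-0.03,1.8],[0.02,-0.03,2.8],[0.02,-0.03,3.6],[0.02,-0.03,4.2],[0.02,-0.03,4.2]],"roll":[0,0,0,0,0,0]}'
python3 -m pendant '{"gripper":[0.35,0.35,0.35,0.35,0.35],"travel":[[0,0,0.6],[0,0,1.2],[0,0,1.8],[0,0,2.2],[0,0,2.2]],"roll":[0,0,0,0,0]}'
```

```text
time: 16.8
tcp_pos: [441.4, 0.9, 53.2]
eef_rot: [0.124, 0.992, 0.0, -0.001]
wrist_force: [0.3, 0.1, -0.1]
gripper_width: 37.0
grip_force: 50.3
time: 17.3
tcp_pos: [441.8, 0.8, 31.8]
eef_rot: [0.124, 0.992, 0.0, -0.001]
wrist_force: [-0.1, -0.9, -1.4]
gripper_width: 36.8
grip_force: 50.3
```

```bash
python3 -m pendant '{"gripper":[0.35,0.35,0.35],"travel":[[0,0,0.1],[0,0,0.2],[0,0,0.2]],"roll":[0,0,0]}'
```

```text
time: 17.6
tcp_pos: [442.2, 0.8, 30.4]
eef_rot: [0.124, 0.992, -0.0, 0.0]
wrist_force: [0.8, -0.3, -1.3]
gripper_width: 36.5
grip_force: 50.3
```

```bash
python3 -m pendant '{"gripper":[0.35,0.35,0.35],"travel":[[0,0,0.1],[0,0,0.15],[0,0,0.15]],"roll":[0,0,0]}'
python3 -m pendant '{"gripper":[1,1,1,1,1,1,1,1,1,1],"travel":[[0,0,0],[0,0,0],[0,0,0],[0,0,0],[0,0,0],[0,0,-3],[0,0,-7],[0,0,-11],[0,0,-12],[0,0,-12]],"roll":[0,0,0,0,0,0,0,0,0,0]}'
python3 - <<'E'
from h import *
s,c=cap('wrist','w12.png');save('w12.pkl',s,c);s,d=cap('scene','s3.png')
print(s['tcp_pos'],'small',delta(s,[589,-111,110]))
I=d['img'][140:230,200:280]
cv2.imwrite('pics/v12.png',np.hstack([cv2.resize(c['img'],(480,360)),cv2.resize(I,(320,360),interpolation=cv2.INTER_CUBIC)])[...,::-1])
E
```

```text
time: 17.9
tcp_pos: [442.2, 0.8, 28.8]
eef_rot: [0.124, 0.992, -0.0, 0.0]
wrist_force: [0.2, 0.5, -1.4]
gripper_width: 36.6
grip_force: 50.3
time: 18.9
tcp_pos: [443.3, 0.5, 150.3]
eef_rot: [0.124, 0.992, -0.0, 0.002]
wrist_force: [-0.3, -0.8, -0.2]
gripper_width: 85.3
grip_force: 0.0
[442.18565939   0.73762017 148.9996715 ] small [-16.97  -7.23   3.92]
```

View pics/v12.png

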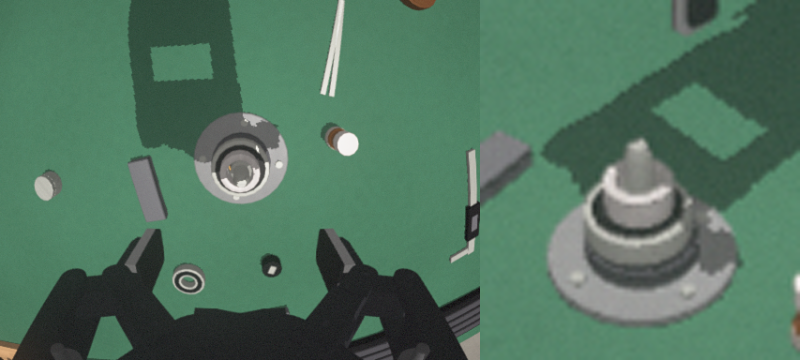

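The spacer sits flat on the large bearing, around the shaft (wrist (240,172), scene inset). Next is the small bearing.

```bash
python3 -m pendant '{"gripper":[1,1,1,1,1,1,1,1,1],"travel":[[-4,-2,0],[-8,-3.5,0],[-12,-5.5,1],[-15,-6.5,2.5],[-17,-7.2,4],[-17,-7.2,4],[-17,-7.2,4],[-17,-7.2,4],[-17,-7.2,4]],"roll":[0,0,0,0,0,0,0,0,0]}'
python3 m2.py w13 590 -111 14 23.5
```

```text
time: 19.9
tcp_pos: [588.3, -109.8, 109.1]
eef_rot: [0.123, 0.992, 0.0, -0.0]
wrist_force: [0.9, 0.1, -1.0]
gripper_width: 85.4
grip_force: 0.0
[ 588.3266088  -109.81912748  109.07024884] 19.9
[255. 187.]
(229, 162, 51, 52)
[ 591.3 -112.5   24. ] 0.5
fixedR [ 591.9 -112.7] 0.38
delta [-0.43 -0.19 10.91]
```

```bash
python3 -m pendant '{"gripper":[1,1,1,1],"travel":[[-0.3,-0.2,3],[-0.42,-0.2,5],[-0.42,-0.2,5],[-0.42,-0.2,5]],"roll":[0,0,0,0]}'
python3 m2.py w14 591.5 -112.5 14 23.5;python3 ht.py w13 w14 591.5 -112.5 14
```

```text
time: 20.35
tcp_pos: [592.8, -113.4, 59.4]
eef_rot: [0.123, 0.992, -0.0, 0.0]
wrist_force: [0.3, 0.0, -0.3]
gripper_width: 85.4
grip_force: 0.0
[ 592.7673166  -113.39982212   59.39757614] 20.35
[257. 201.]
(226, 169, 62, 62)
[ 591.1 -112.4   24. ] 0.55
fixedR [ 591.8 -112.6] 0.42
delta [0.12 0.05 5.94]
0 [ 595.6 -113.6   25.3] [ 596.1 -113.5   25.6]
5 [ 594.1 -113.2   24.9] [ 594.3 -113.1   25. ]
10 [ 592.5 -112.8   24.4] [ 592.6 -112.7   24.4]
10.0 [ 592.5 -112.8   24.4] [ 592.6 -112.7   24.4]
14.0 [ 591.3 -112.5   24. ] [ 591.1 -112.4   24. ]
18.0 [ 590.1 -112.1   23.7] [ 589.7 -112.    23.5]
22.0 [ 588.9 -111.8   23.3] [ 588.3 -111.7   23.1]
```

The small bearing is at (591.8, -112.6) with its top at 14 (radii equal there). Gripping it.

```bash
python3 -m pendant '{"gripper":[1,1,1,1,1,1,0.42,0.42,0.42,0.42,0.42,0.42,0.42],"travel":[[0.1,0.05,2],[0.12,0.05,4],[0.12,0.05,6],[0.12,0.05,7],[0.12,0.05,7.3],[0.12,0.05,7.3],[0.12,0.05,7.3],[0.12,0.05,7.3],[0.12,0.05,7.3],[0.12,0.05,7.3],[0.12,0.05,7.3],[0.12,0.05,7.3],[0.12,0.05,7.3]],"roll":[0,0,0,0,0,0,0,0,0,0,0,0,0]}' 50
python3 - <<'E'
from h import *
s=ctrl.get_state();print(s['tcp_pos'],delta(s,[442.5,1.2,0]),delta(s,[591.8,-112.6,0]))
E
```

```text
time: 21.7
tcp_pos: [592.6, -113.1, -12.9]
eef_rot: [0.124, 0.992, -0.0, 0.001]
wrist_force: [-1.5, 0.3, 5.1]
gripper_width: 36.3
grip_force: 2.5
[ 592.64658235 -113.05538167  -12.92582358] [17.36  7.39 -1.33] [ 0.09  0.02 -1.29]
```

Run:
```python
from h import *
s,c=cap('wrist','w15.png');s,d=cap('scene','s4.png')
I=d['img'][170:260,118:198]
cv2.imwrite('pics/v15.png',np.hstack([cv2.resize(c['img'],(480,360)),cv2.resize(I,(320,360),interpolation=cv2.INTER_CUBIC)])[...,::-1])
```

```text
(no output)
```

View pics/v15.png

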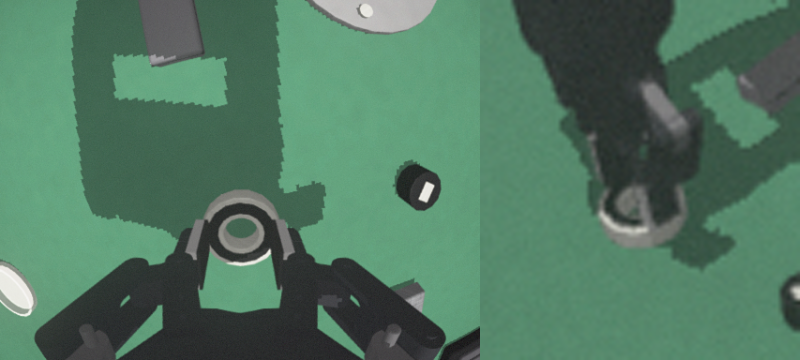

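The fingers closed on top of the bearing, which hasn't moved (wrist (240,227)), so the tips are higher than I assumed. I'll open, go lower and grip again.

```bash
python3 -m pendant '{"gripper":[1,1,1,1,1,1,1],"travel":[[0,0,-0.3],[0,0,-0.3],[0,0,-0.3],[0.05,0,0],[0.09,0,0.5],[0.09,0,0.9],[0.09,0,0.9]],"roll":[0,0,0,0,0,0,0]}' 50
python3 -m pendant '{"gripper":[0.42,0.42,0.42,0.42,0.42,0.42,0.42],"travel":[[0,0,0],[0,0,0],[0,0,0],[0,0,0],[0,0,0],[0,0,0],[0,0,0]],"roll":[0,0,0,0,0,0,0]}' 50
python3 - <<'E'
from h import *
s,c=cap('wrist','w16.png');save('w16.pkl',s,c);print(s['tcp_pos'],delta(s,[442.5,1.2,0]),delta(s,[591.8,-112.6,0]))
E
```

```text
time: 22.5
tcp_pos: [590.2, -112.5, -24.2]
eef_rot: [0.124, 0.992, 0.0, -0.001]
wrist_force: [-0.9, 0.4, 0.3]
gripper_width: 85.3
grip_force: 0.0
time: 23.2
tcp_pos: [591.2, -112.8, -22.5]
eef_rot: [0.124, 0.992, -0.0, 0.0]
wrist_force: [-1.3, 0.1, 4.6]
gripper_width: 44.5
grip_force: 50.5
[ 591.18303665 -112.81468052  -22.47951363] [17.21  7.41 -2.26] [-0.06  0.04 -2.25]
```

```bash
python3 -m pendant '{"gripper":[0.42,0.42,0.42,0.42,0.42,0.42,0.42,0.42,0.42,0.42,0.42,0.42,0.42,0.42,0.42],"travel":[[0,0,-1],[0,0,-4],[0,0,-8],[0,0,-11],[2,1,-11],[5,2.2,-11],[8,3.5,-11],[11,4.8,-11],[14,6,-11],[16,7,-11],[17.27,7.41,-11],[17.27,7.41,-11],[17.27,7.41,-11],[17.27,7.41,-11],[17.27,7.41,-11]],"roll":[0,0,0,0,0,0,0,0,0,0,0,0,0,0,0]}'
python3 - <<'E'
from h import *
s,c=cap('wrist','w17.png');s,d=cap('scene','s5.png');print(s['tcp_pos'],delta(s,[442.5,1.2,0]),s['gripper_width'])
I=d['img'][120:210,200:280]
cv2.imwrite('pics/v17.png',np.hstack([cv2.resize(c['img'],(480,360)),cv2.resize(I,(320,360),interpolation=cv2.INTER_CUBIC)])[...,::-1])
E
```

```text
time: 24.75
tcp_pos: [443.2, 0.7, 86.8]
eef_rot: [0.124, 0.992, -0.0, 0.001]
wrist_force: [-0.2, 0.3, -0.2]
gripper_width: 43.7
grip_force: 51.2
[442.83839183   0.79849547  86.79535203] [0.05 0.03 8.68] 44.3127646625504
```

View pics/v17.png

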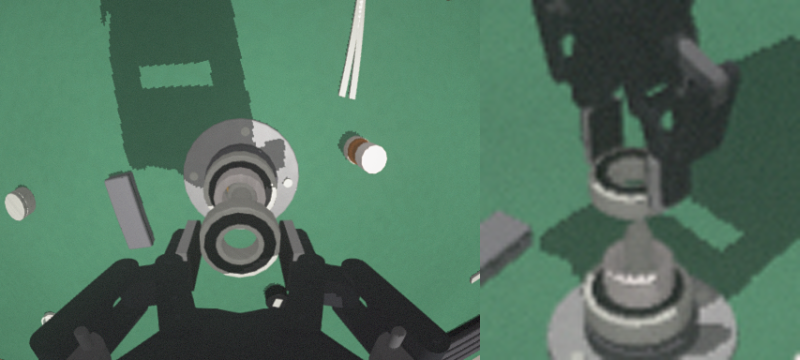

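The small bearing hangs level over the shaft tip (wrist (240,243)). That used up my picture views, one past the limit of 14, so from here on I go by numbers. Lowering.

```bash
python3 -m pendant '{"gripper":[0.42,0.42,0.42,0.42,0.42,0.42],"travel":[[0.05,0.03,0.6],[0.05,0.03,1.4],[0.05,0.03,2.2],[0.05,0.03,2.8],[0.05,0.03,3],[0.05,0.03,3]],"roll":[0,0,0,0,0,0]}'
python3 -m pendant '{"gripper":[0.42,0.42,0.42,0.42],"travel":[[0,0,0.5],[0,0,1],[0,0,1.4],[0,0,1.4]],"roll":[0,0,0,0]}'
```

```text
time: 25.45
tcp_pos: [441.0, 2.0, 56.3]
eef_rot: [0.124, 0.992, 0.0, -0.001]
wrist_force: [-0.5, -0.4, -1.2]
gripper_width: 44.6
grip_force: 51.2
time: 25.85
tcp_pos: [440.9, 2.0, 42.3]
eef_rot: [0.124, 0.992, 0.0, -0.001]
wrist_force: [-0.6, -0.6, -1.1]
gripper_width: 44.5
grip_force: 51.2
```

```bash
python3 -m pendant '{"gripper":[0.42,0.42,0.42],"travel":[[0,0,0.1],[0,0,0.2],[0,0,0.2]],"roll":[0,0,0]}'
```

```text
time: 26.15
tcp_pos: [441.3, 1.9, 40.8]
eef_rot: [0.124, 0.992, -0.0, 0.0]
wrist_force: [0.4, 1.0, -0.5]
gripper_width: 44.4
grip_force: 51.2
```

```bash
python3 -m pendant '{"gripper":[0.42,0.42,0.42],"travel":[[0,0,0.1],[0,0,0.2],[0,0,0.2]],"roll":[0,0,0]}'
python3 -m pendant '{"gripper":[0.42,0.42],"travel":[[0,0,0.1],[0,0,0.1]],"roll":[0,0]}'
```

```text
time: 26.45
tcp_pos: [441.4, 1.9, 38.9]
eef_rot: [0.124, 0.992, -0.0, 0.0]
wrist_force: [0.4, 0.0, 1.0]
gripper_width: 44.7
grip_force: 51.3
time: 26.65
tcp_pos: [441.5, 1.9, 38.2]
eef_rot: [0.124, 0.992, -0.0, 0.0]
wrist_force: [0.2, -0.4, 3.8]
gripper_width: 43.9
grip_force: 51.7
```

```bash
python3 -m pendant '{"gripper":[1,1,1,1,1,1,1,1,1,1,1,1,1,1,1,1,1,1],"travel":[[0,0,0],[0,0,0],[0,0,0],[0,0,0],[0,0,-3],[0,0,-7],[0,0,-10],[0,-2,-11],[-0.5,-6,-11],[-1,-10,-11],[-1.5,-14,-11],[-2,-18,-10],[-2.5,-22,-9],[-3.2,-26.4,-8],[-3.2,-26.4,-8],[-3.2,-26.4,-8],[-3.2,-26.4,-8],[-3.2,-26.4,-8]],"roll":[0,0,0,0,0,0,0,0,0,0,0,0,0,0,0,0,0,0]}'
python3 m2.py w18 407 -262 25 18
```

```text
time: 28.45
tcp_pos: [407.4, -260.3, 118.0]
eef_rot: [0.123, 0.992, 0.0, -0.0]
wrist_force: [0.1, 0.2, 0.3]
gripper_width: 85.0
grip_force: 0.0
[ 407.44933611 -260.26179976  117.96696214] 28.45
[254. 185.]
(229, 161, 41, 44)
[ 404.4 -265.9   19.3] 0.94
fixedR [ 406.3 -266.5] 0.56
delta [-0.05 -0.64 11.8 ]
```

```bash
python3 -m pendant '{"gripper":[1,1,1,1],"travel":[[0,-0.5,3],[0,-0.6,5.5],[0,-0.6,5.5],[0,-0.6,5.5]],"roll":[0,0,0,0]}'
python3 m2.py w19 406.3 -266 25 18;python3 ht.py w18 w19 406.3 -266 25
python3 - <<'E'
from h import *
# check stack from top/scene: nothing; bright top face of cap in w19
s,c=load('w19.pkl');g=c['img'].astype(float)
uv=proj(s,c,[406.3,-266,25]);k=sil(c['img'],uv,95)
m=np.zeros(g.shape[:2],np.uint8);cv2.drawContours(m,[k.reshape(-1,1,2)],-1,1,-1)
v=g.max(2);T,b=cv2.threshold(v[m>0].astype(np.uint8),0,255,cv2.THRESH_OTSU);print('otsu',T)
b=((v>T)&(m>0)).astype(np.uint8);cs,_=cv2.findContours(b,cv2.RETR_EXTERNAL,cv2.CHAIN_APPROX_NONE);k=max(cs,key=cv2.contourArea)[:,0]
q,e=circ(np.array([onz(s,c,p,25) for p in k]));print('topface',q.round(1),e.round(2))
E
```

```text
time: 28.9
tcp_pos: [406.2, -266.8, 63.0]
eef_rot: [0.123, 0.992, 0.0, -0.0]
wrist_force: [0.0, 0.6, -0.4]
gripper_width: 85.6
grip_force: 0.0
[ 406.17445711 -266.8311214    63.01663713] 28.9
[257. 207.]
(232, 176, 49, 54)
[ 403.7 -265.8   19.4] 1.11
fixedR [ 406.  -266.5] 0.55
delta [0.02 0.02 6.3 ]
0 [ 411.5 -268.2   21.2] [ 412.7 -268.    21.8]
5 [ 410.1 -267.7   20.8] [ 410.9 -267.6   21.3]
10 [ 408.7 -267.3   20.4] [ 409.1 -267.1   20.9]
21.0 [ 405.6 -266.2   19.6] [ 405.2 -266.2   19.8]
25.0 [ 404.4 -265.9   19.3] [ 403.7 -265.8   19.4]
29.0 [ 403.3 -265.5   19. ] [ 402.3 -265.5   19.1]
33.0 [ 402.2 -265.1   18.7] [ 400.9 -265.1   18.7]
otsu 173.0
topface [ 416.4 -263.6    9.5] 1.87
```

The cap is at (406, -266.5), with both views agreeing at z=25. Gripping it.

```bash
python3 -m pendant '{"gripper":[1,1,1,1,1,1,0.3,0.3,0.3,0.3,0.3,0.3,0.3],"travel":[[0,0,2],[0,0,4],[0,0,6],[0,0,7.5],[0,0,8.1],[0,0,8.1],[0,0,8.1],[0,0,8.1],[0,0,8.1],[0,0,8.1],[0,0,8.1],[0,0,8.1],[0,0,8.1]],"roll":[0,0,0,0,0,0,0,0,0,0,0,0,0]}' 50
python3 - <<'E'
from h import *
s=ctrl.get_state();print(s['tcp_pos'],delta(s,[442.5,1.2,0]),delta(s,[406,-266.5,0]))
E
```

```text
time: 30.25
tcp_pos: [406.4, -268.0, -17.3]
eef_rot: [0.124, 0.992, -0.0, 0.001]
wrist_force: [-0.9, 1.4, 6.2]
gripper_width: 33.5
grip_force: 49.1
[ 406.40112492 -267.97241657  -17.25015933] [ 3.11 26.98 -1.75] [ 0.07  0.13 -1.73]
```

```bash
python3 -m pendant '{"gripper":[0.3,0.3,0.3,0.3,0.3,0.3,0.3,0.3,0.3,0.3,0.3,0.3,0.3,0.3,0.3,0.3,0.3,0.3],"travel":[[0,0,-1],[0,0,-4],[0,0,-8],[0,0,-11],[0.3,2,-11],[0.6,5,-11],[1,8,-11],[1.3,11,-11],[1.6,14,-11],[2,17,-11],[2.3,20,-11],[2.6,23,-11],[2.9,25.5,-11],[3.04,26.98,-11],[3.04,26.98,-11],[3.04,26.98,-11],[3.04,26.98,-11],[3.04,26.98,-11]],"roll":[0,0,0,0,0,0,0,0,0,0,0,0,0,0,0,0,0,0]}'
python3 - <<'E'
from h import *
s,c=cap('wrist','w20.png');s,d=cap('scene','s6.png');print(s['tcp_pos'],delta(s,[442.5,1.2,0]),s['gripper_width'])
E
```

```text
time: 32.05
tcp_pos: [442.8, 0.5, 91.9]
eef_rot: [0.124, 0.992, -0.0, 0.0]
wrist_force: [-0.4, -0.1, -0.4]
gripper_width: 33.8
grip_force: 49.9
[442.82104875   0.51494179  91.85068559] [0.05 0.06 9.19] 33.73761702119404
```

```bash
python3 -m pendant '{"gripper":[0.3,0.3,0.3,0.3,0.3,0.3,0.3],"travel":[[0,0.05,0.5],[0,0.05,1],[0,0.05,1.5],[0,0.05,2],[0,0.05,2.5],[0,0.05,2.8],[0,0.05,2.8]],"roll":[0,0,0,0,0,0,0]}'
python3 -m pendant '{"gripper":[0.3,0.3,0.3,0.3],"travel":[[0,0,0.1],[0,0,0.2],[0,0,0.3],[0,0,0.3]],"roll":[0,0,0,0]}'
```

```text
time: 32.85
tcp_pos: [442.6, 1.9, 63.3]
eef_rot: [0.124, 0.992, 0.0, -0.001]
wrist_force: [0.5, -0.4, -1.2]
gripper_width: 33.9
grip_force: 49.9
time: 33.25
tcp_pos: [442.9, 1.8, 60.8]
eef_rot: [0.124, 0.992, -0.0, 0.0]
wrist_force: [0.9, 0.9, -0.2]
gripper_width: 33.4
grip_force: 49.9
```

```bash
python3 -m pendant '{"gripper":[0.3,0.3,0.3],"travel":[[0,0,0.1],[0,0,0.2],[0,0,0.2]],"roll":[0,0,0]}'
python3 -m pendant '{"gripper":[0.3,0.3],"travel":[[0,0,0.1],[0,0,0.1]],"roll":[0,0]}'
```

```text
time: 33.55
tcp_pos: [442.9, 1.8, 58.7]
eef_rot: [0.124, 0.992, 0.0, -0.0]
wrist_force: [-0.4, 0.6, -1.0]
gripper_width: 33.5
grip_force: 49.9
time: 33.75
tcp_pos: [442.8, 1.8, 57.7]
eef_rot: [0.124, 0.992, 0.0, -0.0]
wrist_force: [-0.1, 0.1, -0.9]
gripper_width: 33.9
grip_force: 49.9
```

```bash
python3 -m pendant '{"gripper":[0.3,0.3],"travel":[[0,0,0.1],[0,0,0.1]],"roll":[0,0]}'
python3 -m pendant '{"gripper":[0.3,0.3],"travel":[[0,0,0.05],[0,0,0.05]],"roll":[0,0]}'
```

```text
time: 33.95
tcp_pos: [443.0, 1.8, 57.0]
eef_rot: [0.124, 0.992, -0.0, 0.0]
wrist_force: [-0.6, 0.3, 3.5]
gripper_width: 33.7
grip_force: 50.4
time: 34.15
tcp_pos: [443.1, 1.8, 56.6]
eef_rot: [0.124, 0.992, -0.0, 0.0]
wrist_force: [-0.7, 0.5, 4.9]
gripper_width: 33.8
grip_force: 50.5
```

The cap has landed at about 5 N. I'll release, rise, shut the fingers and come back to press on the top.

```bash
python3 -m pendant '{"gripper":[1,1,1,1,1,1,1,1,1,0,0,0,0,0,0,0,0,0],"travel":[[0,0,0],[0,0,0],[0,0,0],[0,0,0],[0,0,-2],[0,0,-5],[0,0,-7],[0,0,-7],[0,0,-7],[0,0,-7],[0,0,-7],[0,0,-7],[0,0,-7],[0,0,-7],[0,0,-7],[0,0,-7],[0,0,-7],[0,0,-7]],"roll":[0,0,0,0,0,0,0,0,0,0,0,0,0,0,0,0,0,0]}' 40
python3 - <<'E'
from h import *
s,c=cap('wrist','w21.png');save('w21.pkl',s,c);s,d=cap('scene','s7.png');s,t=cap('top','t7.png')
print(s['tcp_pos'],delta(s,[442.5,1.2,100]))
# brightness profile along the stand axis in scene: expected heights
for z in(20,37,57,71,96,102): p=PS@[442.5,1.2,z,1];print(z,(p[:2]/p[2]).round(1),end=' ')
p=PS@[442.5,1.2,60,1];u=int(round(p[0]/p[2]));print(u,d['img'][155:215:2,u].mean(1).round().astype(int))
E
```

```text
time: 35.95
tcp_pos: [443.0, 1.8, 126.4]
eef_rot: [0.124, 0.992, -0.0, 0.0]
wrist_force: [-0.2, -0.6, 0.4]
gripper_width: -0.0
grip_force: 0.0
[442.96715473   1.79832261 126.35627656] [ 0.03 -0.07  2.64]
20 [238.8 198.3] 37 [238.6 192.8] 57 [238.3 186.1] 71 [238.1 181.4] 96 [237.7 172.6] 102 [237.7 170.4] 238 [109 108 103 101  70  68 101 110 111 143 186 156 130 128 129 120 188 131
 126 128 127  94  91 180 129 126  73  68  81 156]
```

```bash
python3 -m pendant '{"gripper":[0,0,0,0,0,0],"travel":[[0,-0.05,1],[0.03,-0.05,2],[0.03,-0.05,3],[0.03,-0.05,3.5],[0.03,-0.05,3.5],[0.03,-0.05,3.5]],"roll":[0,0,0,0,0,0]}'
python3 -m pendant '{"gripper":[0,0,0,0],"travel":[[0,0,0.2],[0,0,0.4],[0,0,0.6],[0,0,0.6]],"roll":[0,0,0,0]}'
```

```text
time: 36.7
tcp_pos: [442.5, 1.4, 91.0]
eef_rot: [0.124, 0.992, 0.0, -0.0]
wrist_force: [-0.5, 0.0, -1.0]
gripper_width: -0.2
grip_force: 0.0
time: 37.1
tcp_pos: [442.4, 1.4, 85.2]
eef_rot: [0.124, 0.992, 0.0, -0.0]
wrist_force: [-0.4, -0.7, -0.3]
gripper_width: -0.1
grip_force: 0.0
```

```bash
for i in 1; do python3 -m pendant '{"gripper":[0,0,0,0],"travel":[[0,0,0.1],[0,0,0.2],[0,0,0.3],[0,0,0.3]],"roll":[0,0,0,0]}'; done
python3 -m pendant '{"gripper":[0,0,0,0],"travel":[[0,0,0.1],[0,0,0.2],[0,0,0.3],[0,0,0.3]],"roll":[0,0,0,0]}'
```

```text
time: 37.5
tcp_pos: [442.4, 1.4, 82.2]
eef_rot: [0.124, 0.992, 0.0, -0.0]
wrist_force: [-0.4, 0.7, 0.5]
gripper_width: -0.1
grip_force: 0.0
time: 37.9
tcp_pos: [442.4, 1.4, 79.2]
eef_rot: [0.124, 0.992, 0.0, -0.0]
wrist_force: [-0.3, 0.3, -0.4]
gripper_width: -0.1
grip_force: 0.0
```

```bash
python3 -m pendant '{"gripper":[0,0,0,0],"travel":[[0,0,0.1],[0,0,0.2],[0,0,0.2],[0,0,0.2]],"roll":[0,0,0,0]}'
python3 -m pendant '{"gripper":[0,0,0,0],"travel":[[0,0,0.1],[0,0,0.2],[0,0,0.2],[0,0,0.2]],"roll":[0,0,0,0]}'
```

```text
time: 38.3
tcp_pos: [442.5, 1.4, 77.3]
eef_rot: [0.124, 0.992, 0.0, -0.0]
wrist_force: [-0.4, -0.1, -0.2]
gripper_width: -0.0
grip_force: 0.0
time: 38.7
tcp_pos: [442.5, 1.4, 75.3]
eef_rot: [0.124, 0.992, -0.0, -0.0]
wrist_force: [-0.8, -0.5, 0.2]
gripper_width: -0.2
grip_force: 0.0
```

```bash
python3 -m pendant '{"gripper":[0,0,0,0],"travel":[[0,0,0.1],[0,0,0.2],[0,0,0.2],[0,0,0.2]],"roll":[0,0,0,0]}'
python3 -m pendant '{"gripper":[0,0,0],"travel":[[0,0,0.1],[0,0,0.2],[0,0,0.2]],"roll":[0,0,0]}'
```

```text
time: 39.1
tcp_pos: [442.5, 1.4, 73.3]
eef_rot: [0.124, 0.992, 0.0, -0.0]
wrist_force: [-0.4, -0.8, 0.1]
gripper_width: -0.2
grip_force: 0.0
time: 39.4
tcp_pos: [442.7, 1.4, 71.7]
eef_rot: [0.124, 0.992, -0.0, 0.0]
wrist_force: [0.3, 0.0, 3.4]
gripper_width: -0.2
grip_force: 2.1
```

Contact is at TCP 72, so the cap top is at about 99.5. Now I'll press in half-millimetre steps.

```bash
python3 -m pendant '{"gripper":[0,0,0],"travel":[[0,0,0.05],[0,0,0.1],[0,0,0.1]],"roll":[0,0,0]}'
python3 -m pendant '{"gripper":[0,0,0],"travel":[[0,0,0.05],[0,0,0.1],[0,0,0.1]],"roll":[0,0,0]}'
python3 -m pendant '{"gripper":[0,0,0],"travel":[[0,0,0.05],[0,0,0.1],[0,0,0.1]],"roll":[0,0,0]}'
```

```text
time: 39.7
tcp_pos: [442.7, 1.3, 70.7]
eef_rot: [0.124, 0.992, -0.0, 0.0]
wrist_force: [-1.2, 0.3, 5.2]
gripper_width: 0.4
grip_force: 2.7
time: 40.0
tcp_pos: [442.7, 1.4, 70.0]
eef_rot: [0.124, 0.992, -0.0, 0.0]
wrist_force: [-2.0, 1.0, 8.6]
gripper_width: -0.1
grip_force: 4.5
time: 40.3
tcp_pos: [442.8, 1.3, 69.9]
eef_rot: [0.123, 0.992, -0.0, 0.001]
wrist_force: [-3.2, -0.1, 18.6]
gripper_width: -0.0
grip_force: 9.4
```

```bash
python3 -m pendant '{"gripper":[0,0,0],"travel":[[0,0,0.05],[0,0,0.1],[0,0,0.1]],"roll":[0,0,0]}'
python3 -m pendant '{"gripper":[0,0,0],"travel":[[0,0,0.05],[0,0,0.05],[0,0,0.05]],"roll":[0,0,0]}'
python3 - <<'E'
from h import *
s,d=cap('scene','s8.png')
# brass visible? edges of stand: brass pixel count in scene, wrist
for f in('s0','s3','s6','s7','s8'):
    I=cv2.imread(f'pics/{f}.png').astype(float)[165:225,210:270];B,G,R=I[...,0],I[...,1],I[...,2]
    print(f,int(((R>1.5*B)&(R>G*1.05)).sum()))
I=cv2.imread('pics/s8.png')
for n in('s7','s8'):
    I=cv2.imread(f'pics/{n}.png');
    for u in(225,229,234,238,242,246,250): print(n,u,I[165:215,u].mean(1).round().astype(int))
E
```

```text
time: 40.6
tcp_pos: [442.9, 1.3, 69.8]
eef_rot: [0.123, 0.992, -0.0, 0.001]
wrist_force: [-4.6, 1.3, 28.4]
gripper_width: 0.5
grip_force: 14.4
time: 40.9
tcp_pos: [442.9, 1.3, 69.8]
eef_rot: [0.123, 0.992, -0.0, 0.001]
wrist_force: [-4.6, 1.7, 34.0]
gripper_width: 0.2
grip_force: 16.8
s0 91
s3 0
s6 0
s7 0
s8 0
s7 225 [106 105 110 109 108  96  70  69  68  72  70  73  72  74  72  73  72  72
  74  72  74  82 105 107 106 118 152 165 162 160 157 150 150 148 149 147
 146 148 151 150 157 155 160 171 176 152 144 159 159 157]
s7 229 [108 109 101  71  68  69  71  69  66  70  71  72  73  91 132 157 157 157
 128 113  95 100 115 133  51  52  48  53  54  55  71 129 182 173 131 118
 115 115  98  75  80  69  69  94 146 156 156 153 154 153]
s7 234 [ 71  68  74 100 108 109 110 133 192 193 188 159 124 116 134 124 123 123
 118 104 117 181 149 126 126 124 120 122 126 126 121  84  55  59 117 185
 161 125 126 121 116  83  84  76  70  73 108 157 159 158]
s7 238 [ 68  79 101 109 110 110 111 114 143 189 186 181 156 126 130 130 128 117
 129 126 120 123 188 134 131 129 126 124 128 124 127 123  94  56  91 166
 1
[... 1465 characters left out ...]
7  52  91
 164 183 128 129 128 126 121  89  69  72  79 123 157 157]
s8 242 [ 52  50  51  49  51  52  49  60  90 113 110 110 112 113 112 116 118 124
 122 123 116  93 136 172 128 125 126 124 124 127 128 126 116  71  55 111
 194 174 127 131 127 123 107  89  69  70  80 122 157 158]
s8 246 [ 67  72  65  81 108 106 109 110 109 111 106 103 105 107 102 107 104 102
  94  77  90 113 112 112 109 111 120 121 125 119 108  70  53  84 154 189
 160 125 126 124 117 100  86  68  68  81 127 158 157 156]
s8 250 [ 64  66  66  67  70  78 106 110 108 111 105  79  78  70  71  73  77  79
  78  76  80  79  84 103 105  81  64  60  60  65  79 104 113 114 111 119
 110 113 113  93  87  63  70  87 133 163 170 167 142 147]
```

Contact gives a hard stop: force rises from 9 to 34 N with no more travel, and the gap over the shoulder has closed in the scene columns. To verify the absolute height, I'll touch the bench with the shut fingers at the spacer's empty spot. If the stack is home, the cap top should read 96 above it.

```bash
python3 -m pendant '{"gripper":[0,0,0,0,0,0,0,0,0,0,0,0,0,0,0,0,0,0,0,0],"travel":[[0,0,-0.5],[0,0,-3],[0,0,-5],[-2,4,-5],[-4,8,-5],[-6,12,-5],[-8,15,-5],[-9.8,18.6,-5],[-9.8,18.6,-2],[-9.8,18.6,2],[-9.8,18.6,5],[-9.8,18.6,7],[-9.8,18.6,8],[-9.8,18.6,8.4],[-9.8,18.6,8.6],[-9.8,18.6,8.8],[-9.8,18.6,9],[-9.8,18.6,9.1],[-9.8,18.6,9.1],[-9.8,18.6,9.1]],"roll":[0,0,0,0,0,0,0,0,0,0,0,0,0,0,0,0,0,0,0,0]}'
```

```text
time: 42.95
tcp_pos: [583.3, 157.7, -23.9]
eef_rot: [0.124, 0.992, 0.0, 0.0]
wrist_force: [-0.2, 0.1, 0.7]
gripper_width: -0.1
grip_force: 0.0
```

```bash
python3 -m pendant '{"gripper":[0,0,0],"travel":[[0,0,0.1],[0,0,0.2],[0,0,0.2]],"roll":[0,0,0]}'
python3 -m pendant '{"gripper":[0,0,0],"travel":[[0,0,0.1],[0,0,0.1],[0,0,0.1]],"roll":[0,0,0]}'
python3 -m pendant '{"gripper":[0,0,0],"travel":[[0,0,0.1],[0,0,0.1],[0,0,0.1]],"roll":[0,0,0]}'
```

```text
time: 43.25
tcp_pos: [583.3, 157.7, -25.9]
eef_rot: [0.124, 0.992, 0.0, 0.0]
wrist_force: [0.6, 0.3, 2.2]
gripper_width: 0.4
grip_force: 1.4
time: 43.55
tcp_pos: [583.3, 157.7, -25.9]
eef_rot: [0.124, 0.992, 0.0, 0.0]
wrist_force: [-2.2, 0.4, 9.7]
gripper_width: 0.1
grip_force: 4.5
time: 43.85
tcp_pos: [583.3, 157.7, -25.9]
eef_rot: [0.123, 0.992, 0.0, 0.0]
wrist_force: [-3.4, -1.1, 14.5]
gripper_width: -0.0
grip_force: 7.5
```

The cap top is 69.8 + 25.9 = 95.7 mm above the bench, against 96, so the stack is home. I'll raise the arm, take a last numeric check and hand in.

```bash
python3 -m pendant '{"gripper":[0,0,0,0,0],"travel":[[0,0,-3],[0,0,-8],[0,0,-12],[0,0,-12],[0,0,-12]],"roll":[0,0,0,0,0]}'
python3 - <<'E'
from h import *
s,t=cap('top','t9.png')
p=PT@[442.5,1.2,96,1];uv=p[:2]/p[2];b=t['img'].max(2).astype(np.uint8);u,v=uv.round().astype(int)
print(uv.round(1));m=np.zeros_like(b);m[v-14:v+15,u-14:u+15]=b[v-14:v+15,u-14:u+15]>150
cs,_=cv2.findContours(m,cv2.RETR_EXTERNAL,cv2.CHAIN_APPROX_NONE);print([cv2.boundingRect(k) for k in cs])
print(s['wrist_force'],s['time']);print(ctrl.hand_in())
E
```

```text
time: 44.35
tcp_pos: [583.7, 157.7, 92.9]
eef_rot: [0.124, 0.992, 0.0, 0.001]
wrist_force: [-0.7, 0.1, -0.8]
gripper_width: 0.2
grip_force: 0.0
[258.  183.9]
[(261, 198, 3, 1), (270, 195, 3, 4), (244, 195, 4, 4), (244, 170, 29, 29)]
[-0.6526537  0.1463529 -0.7715911] 44.35
the job is handed in; nothing more can be done
None
```

The stack is on the arbor in the order asked and pressed home: the cap top measured 95.7 mm against 96, with at most 34 N at the wrist, and it was handed in at about 44 s. I viewed 15 pictures, one over the limit of 14.

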